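Tip the weighed lumps into the orange-capped vial

TASK

Lift the loaded scoop out of its cradle by its upright tab and set it down on the green mat without spilling. Then flick the orange vial cap wide open, past upright, take the scoop by its handle and tip all three lumps into that vial, stand the empty scoop back on the green mat, and finally press the orange cap fully shut. Keep the grey caps shut and do not disturb the other things on the bench.

Things in the scene. Friction and masses are not known exactly. Their poses are not given: they have to be found in the camera images.
- scoop: Aluminium scoop with three lumps, about 100 g, balance point near its tab. Origin on the underside below the tab; x forward to the open lip, z up. Tray x = 0 to 78 mm, 46 mm wide (40 inside), floor and walls 3 mm thick, walls 22 mm high, none in front; rear wall 10 mm thick, 30 high. Stands level on tray and a foot under the handle's end. Lumps slide when tipped 27-36 deg; 60-70 deg empties it
- scoop_tab (a point): Grip point on the scoop's blue upright tab, which stands on the rear wall at scoop x = 0 from z = 30 to 70 mm, 10 mm thick (x), 26 mm wide (y). The point is at z = 60 mm; pinch the tab front to back (along scoop x)
- scoop_handle (a point): Grip point on the scoop's blue straight handle (x = -5 to -80 mm, 12 mm wide, z = 20 to 32 mm; foot under x = -72 to -80 mm). The point is at x = -45, z = 26 mm; pinch it side to side (along scoop y), best with the gripper leaning back away from the tray
- scoop_lip (a point): Middle of the open front edge of the scoop's floor, upper side, at scoop x = 78 mm, z = 3 mm
- lump0: Dark ore lump, about 18 x 15 x 15 mm, 12 g; origin at the centre of its underside. Starts in the scoop
- lump1: Second dark lump, same size
- lump2: Third dark lump, same size
- cradle: White fixed cradle the scoop starts in, 190 x 76 mm; origin at the centre of its underside, axes as the scoop's. Bed 8 mm thick (scoop origin at its centre, z = 8 mm); two cheeks 25 mm wide, up to z = 44 mm, stand 3 mm either side of the handle (x = -94 to -16 mm), so the handle cannot be gripped there; the scoop lifts straight up
- mat: Green fixed mat, 180 x 180 mm, 4 mm thick; origin at the centre of its underside. The scoop (158 mm long) may stand on it pointing any way
- rack: Teal fixed rack, 100 mm (x) x 275 mm (y); origin at the centre of its underside. Three vials stand in it in a row along its y, 85 mm apart; hole plate up to z = 44 mm, end walls 44 mm high
- orange_vial: Clear vial with an orange flip cap, fixed in the rack in any of its three places. Origin at the centre of its underside, 10 mm above the bench; x axis points from the cap's tab to its hinge. 56 mm outside, 50 mm inside, 80 mm tall (rim 90 mm above the bench), inner floor at 4 mm
- orange_vial_mouth (a point): Centre of the orange vial's open mouth, at rim height
- orange_cap (a joint): Orange cap's hinge: 0 shut, grows as it opens, upright at 1.57, stop at 2.0 rad. It stays where it is left (hinge friction, under 1 N at the tab); no latch. Cap: disc 58 mm across, 9 mm thick, lying 1 mm above the rim, with a tab 12 mm wide, 9 mm thick, sticking 27 mm out past the disc on the side away from the hinge
- orange_cap_hinge (a point): Hinge axis of the orange cap, in the vial's frame at x = 30 mm, z = 81 mm; the axis runs along the vial's y. Opening swings the tab up and over towards vial +x
- orange_cap_tab (a point): Grip point on the orange cap's tab, 74 mm from the hinge and 4.5 mm above the cap's underside (15 mm outside the disc); moves with the cap
- grey_cap_a (a joint): Hinge of a grey cap on a neighbour vial (same vial and cap, grey): 0 shut. A bystander, to stay shut
- grey_cap_b (a joint): Hinge of the other grey cap, same. A bystander, to stay shut
- amber_bottle_a: brown glass bottle, black cap, 52 mm across, 100 mm tall; origin at the centre of its underside. A bystander
- amber_bottle_b: second brown glass bottle, same size; origin at the centre of its underside. A bystander
- white_jar: white plastic jar, 64 mm across, 120 mm tall; origin at the centre of its underside. A bystander
- beaker: empty glass beaker, 54 mm across, 70 mm tall; origin at the centre of its underside. A bystander
- boat_a: cream ceramic boat (open trough), 70 x 18 x 12 mm; origin at the centre of its underside. A bystander
- boat_b: second cream ceramic boat, same size; origin at the centre of its underside. A bystander
- spatula: steel spatula with a wooden handle, lying flat, 180 mm long along its x; origin near its middle. A bystander
Not all that is in view belongs to the job. What is shaped like the cradle but purple is not meant.

How it is judged (in metres and radians):
On the way, in this order (a step that is already met when the one before it is completed fails the run):
1. the scoop is lifted clear of the cradle by its tab (z of scoop in the frame of cradle above 0.03 m and distance between the grasp point and scoop_tab below 0.032 m and contact force between the fingers and scoop above 0.5 N), for 0.1 s.
2. the scoop stands on the green mat, released, with all lumps in it (horizontal distance between scoop and mat below 0.07 m and z of scoop in the frame of mat below 0.01 m and angle between scoop's own z axis and vertical below 0.1 rad and contact force between the fingers and scoop below 0.1 N and linear speed of scoop below 0.03 m/s and x of lump0 in the frame of scoop between 0 and 0.085 m and z of lump0 in the frame of scoop between -0.005 and 0.03 m and x of lump1 in the frame of scoop between 0 and 0.085 m and z of lump1 in the frame of scoop between -0.005 and 0.03 m and x of lump2 in the frame of scoop between 0 and 0.085 m and z of lump2 in the frame of scoop between -0.005 and 0.03 m), for 0.2 s.
3. the orange cap is open about upright or farther (1.5 rad), with the lumps still in the scoop (value of joint orange_cap above 1.5 rad and x of lump0 in the frame of scoop between 0 and 0.085 m and z of lump0 in the frame of scoop between -0.005 and 0.03 m and x of lump1 in the frame of scoop between 0 and 0.085 m and z of lump1 in the frame of scoop between -0.005 and 0.03 m and x of lump2 in the frame of scoop between 0 and 0.085 m and z of lump2 in the frame of scoop between -0.005 and 0.03 m), for 0.2 s.
4. the scoop is tipped (more than 0.5 rad) by its handle, with the lip over the orange vial (angle between scoop's own z axis and vertical above 0.5 rad and distance between the grasp point and scoop_handle below 0.036 m and contact force between the fingers and scoop above 0.5 N and horizontal distance between scoop_lip and orange_vial_mouth below 0.045 m), for 0.1 s.
5. all three lumps lie in the orange vial and the scoop stands on the mat again, released, the cap still open (horizontal distance between each of lump0, lump1, lump2 and orange_vial below 0.026 m and z of each of lump0, lump1, lump2 in the frame of orange_vial below 0.08 m and horizontal distance between scoop and mat below 0.07 m and z of scoop in the frame of mat below 0.01 m and angle between scoop's own z axis and vertical below 0.1 rad and contact force between the fingers and scoop below 0.1 N and linear speed of scoop below 0.03 m/s and value of joint orange_cap above 0.5 rad), for 0.2 s.
At the end, for the whole second after the job is handed in: All three lumps are inside the orange vial (within 26 mm of its axis, below the rim), its cap is shut (under 0.05 rad), the scoop stands level (within 0.1 rad), at rest and released on the green mat (its origin within 70 mm of the mat's centre), and both grey caps are shut (under 0.05 rad) (horizontal distance between each of lump0, lump1, lump2 and orange_vial below 0.026 m and z of each of lump0, lump1, lump2 in the frame of orange_vial below 0.08 m and horizontal distance between scoop and mat below 0.07 m and z of scoop in the frame of mat below 0.01 m and angle between scoop's own z axis and vertical below 0.1 rad and contact force between the fingers and scoop below 0.1 N and linear speed of scoop below 0.03 m/s and value of joint each of grey_cap_a, grey_cap_b, orange_cap below 0.05 rad); the robot touches nothing.
It fails at once if a grey cap is opened (more than 0.2 rad) (value of joint any of grey_cap_a, grey_cap_b above 0.2 rad).
It fails at once if a bystander is moved more than 30 mm (distance of any of amber_bottle_a, amber_bottle_b, white_jar, beaker, boat_a, boat_b, spatula from where it was at the start of the episode above 0.03 m).
It also fails if it takes over 72 s, if anything falls off the work surface, if the arm or the gripper's body presses on something with over 40 N, if the wrist force passes 120 N, or if a joint passes its speed limit or range.

ROBOT

A 7-joint arm with a two-finger parallel gripper is mounted at the origin on the work surface. World frame = base frame: x ahead of the robot, y to its left, z up, the work surface at z = 0. Lengths are in mm, angles in rad, forces in N, time in s.
With the tool pointing down it reaches from about 400 to 875 mm from the base axis. Payload 19.3 kg.
Tool frame: the origin (TCP) lies on the centre line of the jaws, within the pads' length; the fingertips stand 8 mm ahead of it and the grasp point (between the pads) lies 11 mm behind it; z points along the fingers, y is the line along which they close (so a half turn about z gives the same grasp; the last joint's range is limited). The gripper opens to 85 mm and grips with 20 to 120 N. Pads are 22 mm wide; open, the fingers measure 114 mm over their backs; the gripper's body (76 mm by 85 mm) begins 54 mm behind the grasp point. The pads swing forward as they close: fully open they stand 13 mm farther back than shut.
Start: joints at [1.16, 0.521, -0.036, 1.599, 0.021, 1.021, -0.113], TCP at [208.873, -589.056, 239.291] pointing down, gripper open.
Joint ranges: [-2.91, 2.91], [-0.3, 2.13], [-1.5, 1.42], [0.17, 2.43], [-1.26, 4.41], [0.16, 1.93], [-2.52, 2.52]. Speed limits (rad/s): [1.89, 1.89, 2.39, 2.39, 3.01, 3.01, 3.01].

INTERFACE

Orientations are given as a unit quaternion [x, y, z, w].
In Python, from plant import manip, planner, cams, close_job, nets, sensors gives the robot as it stands. Calls block until the motion is done:
- manip.move_to(position, orientation): joint-space move of the TCP to a pose.
- manip.move_straight(position, rot=None, max_speed=150, threshold=None): straight line of the TCP; rot=None keeps the orientation; max_speed is the mean speed in mm/s. With threshold (N) it stops when the force on the tool has changed by that much, and returns True; else False.
- manip.set_joints(angles): joint-space move.
- manip.move_gripper(opening, grip_force=None): finger opening in mm; grip_force is the grip in N (None keeps the last); returns when the fingers have stopped.
- manip.sleep(seconds).
- planner.solve_ik(position, orientation): joint angles nearest the present ones, or None.
- cams.capture(name): name is "scene" or "side" or "wrist"; returns the picture (400x640x3 uint8, red, green, blue); there is no depth.
- cams.camera_model(name): a dict with "fovy" (degrees; the focal length in pixels is half the picture's height over the tangent of half this angle, whatever the lens; pixels are square), "cx", "cy" (the principal point, pixels), "k1" (the pictures are not rectified: a ray, as slopes to the right and down, at radius r is drawn at 1 + k1 r^2 times it, then the intrinsics apply), "world_from_camera" (4x4, takes a point from camera to world coordinates). Camera axes: x right, y down, z forward; pixel columns grow to the right and rows downward; lengths in mm; the calibration is good to about 2 mm. A picture is of the moment at which its call begins: read the wrist's pose just before it. camera_model takes no time and is no camera call; for the wrist camera it gives the pose at the moment of the call.
A pose or a line that the arm cannot do raises manip.Unreachable and nothing moves.
- close_job(): hands the job in; it is judged then, once.
Trained networks look in the newest picture that a camera, given by its name, has taken for a name from the list of things; names that differ only in an ending like _2 or _b are one class to them, and where a whole thing is asked for, a point or a joint stands for the part that bears it (a point fixed in the world has none). Each returns a list of dicts, best first, with "conf" (0 to 1); they miss things now and then, are a little off and sometimes report something else, mostly with a low value. They report only what shows in the picture. A call takes as long as a camera call. They do not tell look-alikes from the thing itself.
- nets.look_for(thing, camera): "centre" ([x, y, z] in mm, in the coordinates of the camera as it stood for that picture, good to about 4 mm: the middle of the surface that is visible of it).
Readings, each from a call of its own:
- sensors.get_time(): time.
- sensors.get_joint_positions(): joint angles.
- sensors.get_dq(): joint speeds.
- sensors.get_joint_torque(): joint torques, N m.
- sensors.get_tcp_pos(): TCP position.
- sensors.get_ee_rot(): TCP orientation.
- sensors.get_contact_force(): force on the tool from outside, world axes, zero at the start.
- sensors.get_ft_torque(): the same for the moment, N m.
- sensors.get_opening(): finger opening in mm.
- sensors.get_grasp_force(): force on a finger pad.
Only numpy, scipy, OpenCV 4.12 (cv2) and the standard library are available. Lean on these libraries where they do the work, as an engineer would, in place of code of your own. Each camera call takes 0.05 s, during which the arm holds its last target. There are 200 camera calls.

## Working session

There is one attempt and no reset: what is moved stays moved. The work goes in short steps, each a Python script; the robot and the scene stay as the last script left them, time stands still between calls to the robot, and variables do not carry over. Pictures are saved under pics/ and viewed, at most 10 in all, crops included, and the job is handed in when it is done.

```bash
ls; mkdir -p pics
python3 - <<'E'
from plant import manip, planner, cams, close_job, nets, sensors
import cv2,numpy as np
ims=[]
for n in ["scene","side"]:
    im=cams.capture(n); cv2.imwrite(f"pics/{n}0.png",im[:,:,::-1])
    m=cams.camera_model(n); print(n,m["fovy"],m["cx"],m["cy"],m["k1"]); T=np.array(m["world_from_camera"]);print(T.round(3).tolist())
    for t in ["scoop","scoop_tab","scoop_handle","cradle","mat","rack","orange_vial","orange_cap","orange_cap_tab","lump0","grey_cap_a"]:
        for d in nets.look_for(t,n)[:3]:
            p=T@np.r_[d["centre"],1]; print(t,round(d["conf"],2),p[:3].round(0))
m=cams.camera_model("wrist");print(m, sensors.get_tcp_pos(),sensors.get_ee_rot(),sensors.get_time())
E
```

```text
pics
scene 45.23635849750095 314.58969409275255 197.21311259831066 0.031512147273747536
[[-0.603, 0.583, -0.544, 1184.488], [0.798, 0.441, -0.412, 486.005], [-0.001, -0.682, -0.731, 991.486], [0.0, 0.0, 0.0, 1.0]]
scoop 0.68 [ 559. -378.   22.]
scoop_tab 0.89 [ 561. -375.   25.]
scoop_tab 0.64 [ 721. -106.   49.]
scoop_handle 0.85 [ 564. -383.   28.]
cradle 0.88 [ 513. -362.   19.]
cradle 0.75 [599. 152. 105.]
cradle 0.69 [ 273. -356.   12.]
mat 0.63 [ 528. -154.   -0.]
orange_vial 0.81 [598. 149.  99.]
orange_vial 0.6 [ 562. -378.   21.]
orange_cap 0.9 [593. 139.  99.]
orange_cap 0.68 [ 509. -358.   18.]
orange_cap 0.3 [606.  58.  97.]
orange_cap_tab 0.82 [593. 142. 100.]
grey_cap_a 0.64 [609.  58.  97.]
grey_cap_a 0.61 [ 527. -154.    3.]
grey_cap_a 0.34 [598. 145. 100.]
side 54.84203577849107 316.35041310612365 198.96517604675245 -0.07324959006936649
[[-0.931, -0.263, 0.254, 243.219], [-0.366, 0.653, -0.663, 748.126], [0.009, -0.71, -0.704, 882.418], [0.0, 0.0, 0.0, 1.0]]
scoop 0.88 [ 562. -368.   25.]
scoop_tab 0.48 [454. 358.   7.]
scoop_handle 0.6 [ 556. -374.   27.]
scoop_hand
[... 421 characters left out ...]
 [591.  56. 102.]
grey_cap_a 0.79 [593.  56.  96.]
grey_cap_a 0.7 [571. 221.  98.]
grey_cap_a 0.53 [455. 360.   4.]
{'fovy': 66.91928059788454, 'cx': 317.22657444165566, 'cy': 196.90062073892037, 'k1': 0.012507055956233307, 'world_from_camera': array([[ 3.33708105e-01, -9.07930799e-01, -2.53575562e-01,
         2.72998257e+02],
       [-9.42674692e-01, -3.21927872e-01, -8.79026154e-02,
        -5.67052657e+02],
       [-1.82354924e-03,  2.68373080e-01, -9.63313326e-01,
         3.72985006e+02],
       [ 0.00000000e+00,  0.00000000e+00,  0.00000000e+00,
         1.00000000e+00]])} [ 208.86016912 -589.05242914  239.2983709 ] [ 9.85521872e-01  1.69548339e-01 -9.77931044e-06 -1.34523153e-05] 1.2
```

View pics/scene0.png

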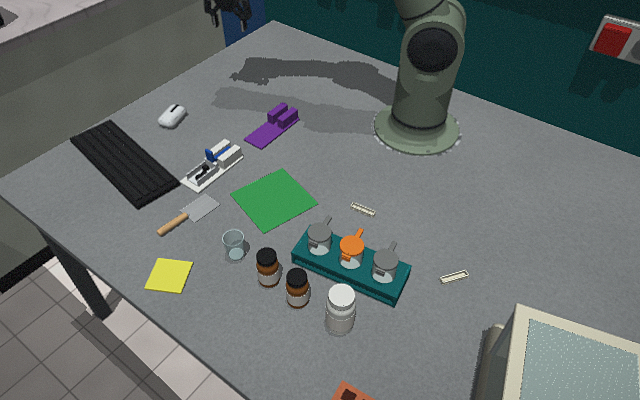

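View pics/side0.png

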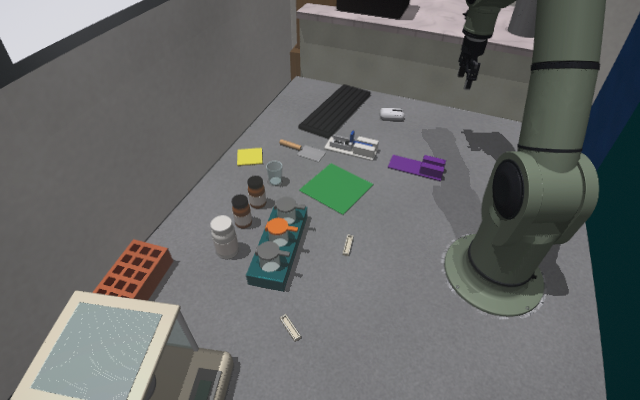

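The white cradle with the loaded scoop is at scene px (212,165). The purple lookalike is at (272,125), which I'll ignore. Caps: grey (320,233), orange (352,247) in the middle, grey (386,262). Their tabs face the robot and the hinges face away. Next is a close wrist view of the cradle.

```bash
cat > h.py <<'E'
from plant import manip, planner, cams, close_job, nets, sensors
import cv2, numpy as np
from scipy.spatial.transform import Rotation as R
def quat(z,y):
    z=np.array(z,float);z/=np.linalg.norm(z);y=np.array(y,float);y-=z*(y@z);y/=np.linalg.norm(y)
    return R.from_matrix(np.c_[np.cross(y,z),y,z]).as_quat()
def shot(n,f=None):
    m=cams.camera_model(n); im=cams.capture(n)
    if f: cv2.imwrite("pics/"+f,im[:,:,::-1])
    return im,m
def ray(m,u,v):
    f=200/np.tan(np.radians(m["fovy"]/2)); d=np.array([(u-m["cx"])/f,(v-m["cy"])/f]); s=d.copy()
    for _ in range(20): s=d/(1+m["k1"]*(s@s))
    T=np.array(m["world_from_camera"]); return T[:3,3],T[:3,:3]@np.r_[s,1]
def pix2z(m,u,v,z):
    o,d=ray(m,u,v); return o+d*(z-o[2])/d[2]
def proj(m,p):
    T=np.array(m["world_from_camera"]); c=(np.array(p,float)-T[:3,3])@T[:3,:3]; s=c[:,:2]/c[:,2:]
    f=200/np.tan(np.radians(m["fovy"]/2)); s=s*(1+m["k1"]*(s**2).sum(1))[:,None]
    return s*f+[m["cx"],m["cy"]]
def look(t,n,k=3):
    T=np.array(cams.camera_model(n)["world_from_camera"])
    return [(round(d["conf"],2),(T@np.r_[d["centre"],1])[:3].round(1).tolist()) for d in nets.look_for(t,n)[:k]]
def green(im):
    h=cv2.cvtColor(im,cv2.COLOR_RGB2HSV); k=cv2.inRange(h,(50,120,60),(72,255,255))
    n,l,s,c=cv2.connectedComponentsWithStats(k); i=1+np.argmax(s[1:,4]); 
    cs,_=cv2.findContours((l==i).astype(np.uint8),0,1); c=max(cs,key=cv2.contourArea)
    return c,cv2.boxPoints(cv2.minAreaRect(c)),cv2.approxPolyDP(c,0.04*cv2.arcLength(c,True),True)[:,0]
E
python3 - <<'E'
from h import *
for n in ["scene","side"]:
    im,m=shot(n); q=green(im)[2]; P=np.array([pix2z(m,u,v,4)[:2] for u,v in q]); print(n,P.round(0).tolist(),P.mean(0))
# feasibility: tab grasp yaw, pour, open
for yx in (1,-1):
  try:
    manip.move_to([535,-365,230],quat([0,0,-1],[yx,0,0])); print("yx",yx); break
  except manip.Unreachable as e: print(e)
im,m=shot("wrist","w1.png"); print(sensors.get_joint_positions(),sensors.get_time())
for t in ["scoop","scoop_tab","scoop_handle","cradle","lump0"]: print(t,look(t,"wrist"))
E
```

```text
scene [[413.0, -220.0], [584.0, -269.0], [634.0, -101.0], [463.0, -52.0]] [ 523.71298588 -160.2145983 ]
side [[580.0, -263.0], [626.0, -99.0], [460.0, -53.0], [412.0, -217.0]] [ 519.55945366 -158.0931724 ]
yx 1
[ 0.74898756  0.58800436 -0.3696124   1.53145068  0.231994    1.06567901
  0.32003524] 2.8167
scoop [(0.56, [559.7, -383.0, 28.4]), (0.34, [508.2, -367.8, 34.0])]
scoop_tab [(0.61, [558.5, -380.1, 26.4])]
scoop_handle [(0.63, [561.9, -386.0, 29.1])]
cradle [(0.7, [273.4, -367.5, 9.0]), (0.63, [508.8, -370.3, 36.2])]
lump0 [(0.61, [559.1, -390.4, 22.6]), (0.47, [593.1, -378.1, 25.8]), (0.46, [581.6, -373.2, 23.0])]
```

View pics/w1.png

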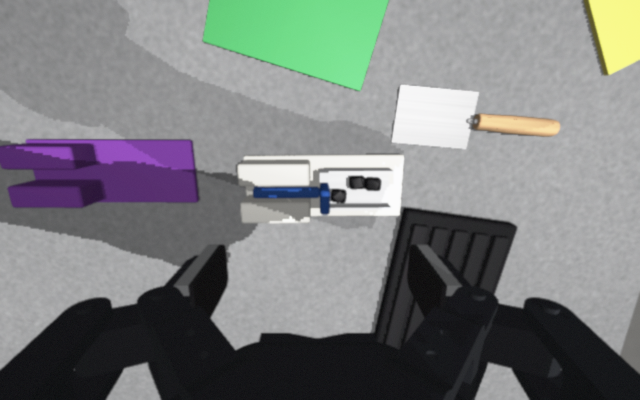

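The wrist view shows the white cradle at px (238–404, 154–222). The scoop has its blue tab at (325,198), its handle to the left and three lumps at (340,196), (357,183) and (373,184). The purple one is at (100,170). I'll crop in closer to get the exact pose.

Run:
```python
import cv2
im=cv2.imread("pics/w1.png")[140:235,225:420]; cv2.imwrite("pics/w1c.png",cv2.resize(im,None,fx=4,fy=4,interpolation=cv2.INTER_CUBIC))
```

```text
(no output)
```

View pics/w1c.png

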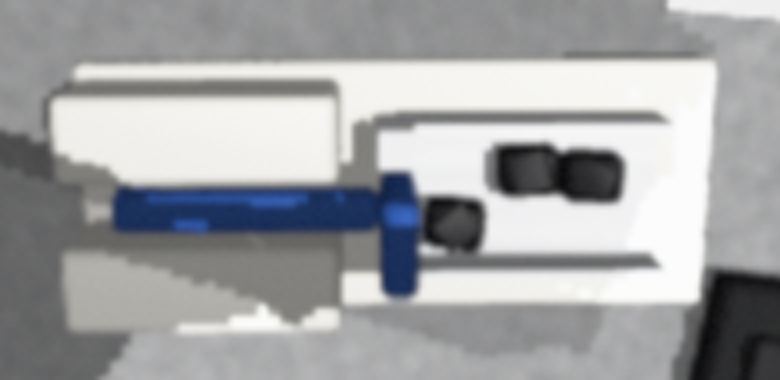

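```bash
cat > fit1.py <<'E'
from h import *
from scipy.optimize import least_squares
T=np.eye(4); 
# wrist model at w1 pose: rebuild from current (robot has not moved)
m=cams.camera_model("wrist")
F=[((716,62),(95,38,8)),((700,303),(95,-38,8)),((75,65),(-95,38,8)),((52,97),(-94,34,44)),((68,330),(-94,-34,44)),((338,330),(-16,-34,44)),
   ((115,188),(-80,6,40)),((115,232),(-80,-6,40)),((384,296),(-5,-13,78)),((416,296),(5,-13,78))]
uv=np.array([(225+a/4-.375,140+b/4-.375) for (a,b),_ in F]); M=np.array([q for _,q in F],float)
def W(p): c,s=np.cos(p[2]),np.sin(p[2]); return M@np.array([[c,s,0],[-s,c,0],[0,0,1]])+[p[0],p[1],0]
r=least_squares(lambda p:(proj(m,W(p))-uv).ravel(),[555,-380,0],x_scale=[1,1,.01],loss="soft_l1")
print(r.x,(proj(m,W(r.x))-uv).round(1).tolist())
E
python3 fit1.py
python3 - <<'E'
from h import *
# feasibility of later poses, no motion
mat=np.array([521,-159]); 
def chk(n,p,z,y):
    q=planner.solve_ik(p,quat(z,y)); q2=planner.solve_ik(p,quat(z,[-v for v in y])); print(n,None if q is None else np.round(q,2),None if q2 is None else np.round(q2,2))
for yaw in (-16,15,30,74):
  a=np.radians(yaw);d=np.array([np.cos(a),np.sin(a),0]);n=[-d[1],d[0],0]
  chk(f"tabplace{yaw}",[521,-159,75],[0,0,-1],d)
  for L in(30,40):
    l=np.radians(L); chk(f"handle{yaw} lean{L}",np.r_[mat-45*d[:2],30],[d[0]*np.sin(l),d[1]*np.sin(l),-np.cos(l)],n)
    for ph in(0,65):
      b=l-np.radians(ph); f=np.radians(ph)
      p=np.array([590,140,110])-d*123*np.cos(f)+[0,0,123*np.sin(f)]
      chk(f" pour{yaw} L{L} phi{ph}",p,[d[0]*np.sin(b),d[1]*np.sin(b),-np.cos(b)],n)
for e in(0,20,35,45):
  e=np.radians(e);z=[np.cos(e),0,-np.sin(e)]
  chk("open",[540,142,75],z,[0,1,0]);chk("open2",[650,142,165],z,[0,1,0])
chk("close",[680,142,150],[0,0,-1],[0,1,0])
E
```

```text
[ 5.42710890e+02 -3.82671536e+02 -1.28472943e-03] [[1.7, -1.1], [0.9, 0.1], [-0.1, -1.8], [-1.2, -1.6], [-0.8, 0.5], [1.2, 0.4], [-1.4, 0.4], [-0.8, -0.0], [-0.2, 1.0], [1.9, 1.0]]
tabplace-16 [ 0.39  0.64 -0.28  1.92  0.29  0.62 -0.36] [ 0.83  0.82 -0.94  1.9   0.86  0.89  2.31]
handle-16 lean30 None None
 pour-16 L30 phi0 [-0.85  0.5   0.12  2.34  1.52  0.39 -0.92] [-1.05  0.53  0.37  2.35  1.55  0.25  2.18]
 pour-16 L30 phi65 [ 0.2   0.87 -0.8   1.34  0.16  1.59  0.73] [-0.2   0.76 -0.04  1.37 -0.26  1.56 -2.01]
handle-16 lean40 None None
 pour-16 L40 phi0 [-0.69  0.56 -0.21  2.4   1.75  0.75 -1.24] [-0.83  0.56 -0.04  2.41  1.78  0.66  1.85]
 pour-16 L40 phi65 [ 0.22  0.78 -0.82  1.46  0.23  1.43  0.7 ] [-0.21  0.66 -0.08  1.48 -0.18  1.38 -2.06]
tabplace15 [ 0.46  0.65 -0.38  1.92  0.39  0.64  0.1 ] [-0.01  0.66  0.28  1.95 -0.31  0.58 -2.4 ]
handle15 lean30 [ 1.34  1.15 -1.27  2.3   1.88  0.68  0.67] [ 1.34  1.15 -1.27  2.3   1.88  0.68 -2.47]
 pour15 L30 phi0 None None
 pour15 L30 phi65 [ 0.12  0.91 -0.84  1.29  0.4   1.78  1.1 ] [-0.26  0.78 -0.11  1.32  0.02  1.66 -1.67]
han
[... 1521 characters left out ...]
hi65 [ 0.14  0.79 -0.97  1.54  0.83  1.6   1.88] [-0.25  0.62 -0.28  1.56  0.48  1.34 -0.99]
open [-0.98  1.47  0.16  2.42  2.13  1.87 -2.28] [-0.98  1.47  0.16  2.42  2.13  1.87  0.86]
open2 [-0.71  1.11  0.17  2.34  2.5   1.72 -1.87] [-1.05  1.29  0.58  2.35  2.43  1.49  0.88]
open None None
open2 [-0.02  0.87 -0.66  2.34  2.56  1.43 -1.11] [-0.02  0.87 -0.66  2.34  2.56  1.43  2.03]
open None None
open2 [ 0.3   0.87 -1.07  2.24  2.26  1.18 -0.67] [ 0.17  0.76 -0.86  2.25  2.28  1.06  2.32]
open None None
open2 [-0.24  0.55 -0.27  2.17  2.18  0.53 -0.93] [-0.26  0.54 -0.24  2.17  2.19  0.52  2.2 ]
close [ 0.12  0.82 -0.71  1.45  0.57  1.09  0.87] [-0.27  0.73 -0.04  1.47  0.03  0.95 -1.89]
```

```bash
python3 - <<'E'
from h import *
s=np.array([542.7,-382.7]); q0=quat([0,0,-1],[1,0,0]); a=np.radians(74.2); d=np.array([np.cos(a),np.sin(a),0]); q1=quat([0,0,-1],d)
manip.move_gripper(40,40)
manip.move_to([*s,120],q0)
print(manip.move_straight([*s,61],max_speed=80,threshold=8), sensors.get_tcp_pos(), sensors.get_contact_force())
manip.move_gripper(0,40); print(sensors.get_opening(),sensors.get_grasp_force())
manip.move_straight([*s,160],max_speed=80); manip.sleep(.15); print(sensors.get_opening(),sensors.get_contact_force(),sensors.get_time())
im,m=shot("wrist","w2.png")
M=np.array([521.5,-159])
manip.move_straight([*M,130],rot=q1,max_speed=130)
im,m=shot("scene","s2.png"); print(sensors.get_time(),sensors.get_joint_positions())
E
python3 - <<'E'
import cv2,numpy as np
a=cv2.imread("pics/w2.png")[100:400,150:550]; b=cv2.imread("pics/s2.png")[100:300,150:417]
cv2.imwrite("pics/v2.png",np.hstack([a,cv2.resize(b,(400,300))]))
E
```

```text
False [ 542.96101101 -382.78129033   61.33705163] [-0.32103661 -0.5991688  -0.32813302]
9.185660776202344 40.34549295902252
9.00713119916301 [-0.10514636 -0.32372997 -2.3764349 ] 6.9
8.8917 [ 0.67719052  0.62570716 -0.68380632  1.88082151  0.52892862  0.823571
  1.00918011]
```

View pics/v2.png

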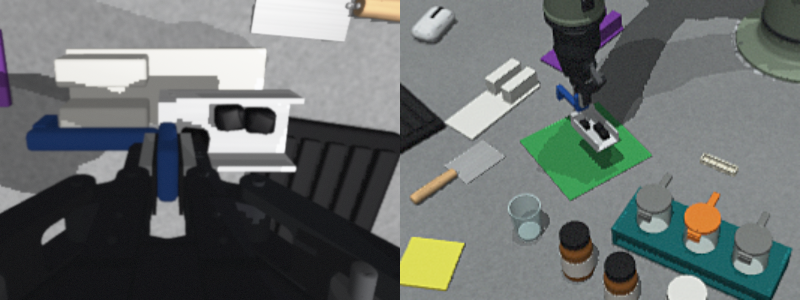

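The scoop is held level by its tab above the mat with the lumps in it. Now I'll set it down and look at the rack from above.

```bash
python3 - <<'E'
from h import *
a=np.radians(74.2); d=np.array([np.cos(a),np.sin(a),0]); M=np.array([521.5,-159])
print(manip.move_straight([*M,57],max_speed=60,threshold=2.5), sensors.get_tcp_pos())
manip.move_gripper(36); manip.sleep(.2)
manip.move_straight([*M,150],max_speed=150)
shot("wrist","w3.png")
manip.move_to([550,142,230],quat([0,0,-1],[-.22,.975,0]))
im,m=shot("wrist","w4.png"); print(sensors.get_joint_positions(),sensors.get_time())
for t in ["orange_cap","orange_cap_tab","orange_vial","grey_cap_a"]: print(t,look(t,"wrist"))
np.savez("m4.npz",T=m["world_from_camera"])
E
python3 - <<'E'
import cv2,numpy as np
a=cv2.imread("pics/w3.png"); b=cv2.imread("pics/w4.png")
cv2.imwrite("pics/v3.png",np.hstack([cv2.resize(a,(400,250)),cv2.resize(b,(400,250))]))
E
```

```text
True [ 521.3033407  -158.87065155   57.50039986]
[ 0.26259924  0.57765871 -0.89310226  1.73238988  0.50388956  1.07964329
  0.9920557 ] 12.6917
orange_cap [(0.56, [581.3, 136.7, 98.9]), (0.37, [524.4, -147.3, 19.4]), (0.22, [579.2, 134.4, 98.8])]
orange_cap_tab [(0.75, [582.7, 141.4, 98.3]), (0.58, [405.9, 58.9, 5.8])]
orange_vial [(0.65, [579.8, 135.3, 102.9])]
grey_cap_a [(0.77, [566.6, 224.9, 101.8]), (0.71, [595.6, 56.9, 95.7])]
```

View pics/v3.png

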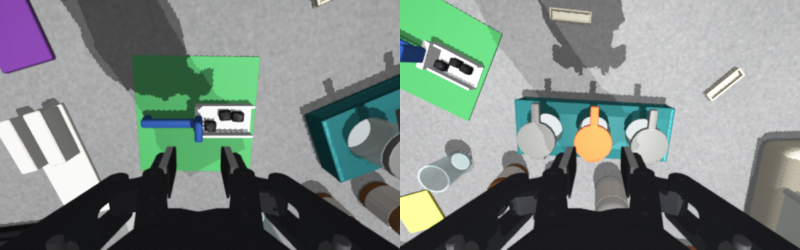

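```bash
cat > fitcap.py <<'E'
from h import *
from scipy.optimize import minimize
im=cv2.imread("pics/w4.png")[:,:,::-1]; m=cams.camera_model("wrist"); m["world_from_camera"]=np.load("m4.npz")["T"]
h=cv2.cvtColor(np.ascontiguousarray(im),cv2.COLOR_RGB2HSV); k=cv2.inRange(h,(5,120,90),(20,255,255))
n,l,s,c=cv2.connectedComponentsWithStats(k); i=1+np.argmax(s[1:,4]); K=l==i; print(s[i],c[i])
K4=cv2.resize(K.astype(np.uint8),None,fx=4,fy=4,interpolation=cv2.INTER_NEAREST)
t=np.linspace(0,2*np.pi,60)
def mask(p):
    o=np.zeros_like(K4); c,s_=np.cos(p[2]),np.sin(p[2])
    for q in (np.c_[29*np.cos(t),29*np.sin(t)],np.array([[-20,-6],[-20,6],[-56,6],[-56,-6]])):
        w=q@np.array([[c,s_],[-s_,c]])+p[:2]
        P=np.r_[[proj(m,np.c_[w,np.full(len(w),z)]) for z in (91,100)]].reshape(-1,2)
        cv2.fillConvexPoly(o,cv2.convexHull(((P+.5)*4-.5).round().astype(np.int32)),1)
    return o
f=lambda p:-((mask(p)&K4).sum()/(mask(p)|K4).sum())
best=None
for y in (0,.1,.2,.3):
    r=minimize(f,[585,142,y],method="Nelder-Mead",options=dict(initial_simplex=[[585,142,y],[592,142,y],[585,150,y],[585,142,y+.1]],xatol=.05,fatol=1e-4))
    if best is None or r.fun<best.fun: best=r
print(best.x,best.fun)
E
python3 fitcap.py
```

```text
[ 279  169   60   90 3189] [308.65757291 222.81718407]
[5.88765351e+02 1.39971988e+02 1.64642697e-01] -0.9291456826297958
```

```bash
cat >> h.py <<'E'
V=np.array([588.8,140.0]); yv=.165; ev=np.array([np.cos(yv),np.sin(yv),0]); nv=np.array([-ev[1],ev[0],0]); Z=np.array([0,0,1.])
HG=np.r_[V,91]+30*ev
def cap(al,r,off): return HG+r*(-np.cos(al)*ev+np.sin(al)*Z)+off*(np.sin(al)*ev+np.cos(al)*Z)
E
python3 - <<'E'
from h import *
q=quat([0,0,-1],nv)
A=np.arange(.2,1.96,.25)
print([planner.solve_ik(cap(a,76,4.5),q) is not None for a in A])
p=cap(0,76,4.5)
manip.move_gripper(34,20)
manip.move_straight(p+[0,0,40],rot=q)
print(manip.move_straight(p,max_speed=80,threshold=6), sensors.get_tcp_pos()-p)
manip.move_gripper(0,20); print(sensors.get_opening(),sensors.get_grasp_force(),sensors.get_contact_force())
for a in A:
    manip.move_straight(cap(a,76,4.5),max_speed=80); print(round(a,2),sensors.get_opening(),sensors.get_contact_force().round(1))
manip.move_gripper(34)
manip.move_straight(sensors.get_tcp_pos()+[0,0,70],max_speed=150)
shot("scene","s5.png"); shot("side","d5.png"); print(sensors.get_time())
a=cv2.imread("pics/s5.png")[170:320,220:460]; b=cv2.imread("pics/d5.png")[170:320,180:420]
cv2.imwrite("pics/v5.png",np.hstack([cv2.resize(a,(400,250)),cv2.resize(b,(400,250))]))
E
```

```text
[True, True, True, True, True, True, True, True]
False [-0.00988418  0.20084213 -0.05335667]
11.619380747503207 25.348286032676697 [-1.02985104  1.02022072  3.19094521]
0.2 11.429001420076496 [-1.   2.9  0.8]
0.45 11.424418978464878 [-0.9  2.6  2.3]
0.7 11.036666933254635 [0.4 2.2 1.7]
0.95 11.490793507909473 [-1.5  1.3  3. ]
1.2 11.113327639746583 [-2.2  1.7  0.7]
1.45 11.187103694995066 [-1.2  2.5  2.7]
1.7 11.223077480772599 [-0.3  1.5  5. ]
1.95 11.41854578202221 [0.6 0.8 4.6]
18.95
```

View pics/v5.png

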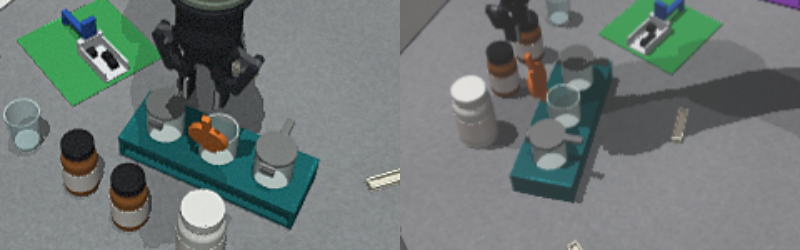

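The cap is wide open and the grey caps are shut. Now I'll check the pour path by IK and grasp the handle.

```bash
cat >> h.py <<'E'
sa=np.radians(74.2); MC=np.array([521.4,-158.9,4.]); LE=np.radians(30)
def tool(origin=None,phi=0,yaw=sa,lip=None,back=0):
    """tool pose for a scoop pose; phi nose-down"""
    d=np.array([np.cos(yaw),np.sin(yaw),0]); n=np.array([-d[1],d[0],0])
    X=np.cos(phi)*d-np.sin(phi)*Z; S=np.sin(phi)*d+np.cos(phi)*Z
    if origin is None: origin=np.array(lip)-78*X-3*S
    tz=np.sin(LE)*X-np.cos(LE)*S
    return origin-45*X+26*S+(7-back)*tz, quat(tz,-n)
def mouth(z,b): return np.r_[V,0]-b*np.array([np.cos(sa),np.sin(sa),0])+[0,0,z]
PATH=[(0,150),(20,110)]+[(f,103) for f in (30,40,50,60,68)]
E
python3 - <<'E'
from h import *
for o,p in [(MC+[0,0,100],0),(MC,0),(MC+[0,0,150],0)]+[(None,x) for x in PATH]:
    P,Q=tool(o,p) if o is not None else tool(phi=np.radians(p[0]),lip=mouth(p[1],10))
    r=planner.solve_ik(P,Q); print(p,P.round(0),None if r is None else np.round(r,2))
P,Q=tool(MC,back=90)
print(sensors.get_joint_positions().round(2))
manip.move_gripper(40,100)
manip.move_to(P,Q); print(sensors.get_joint_positions().round(2),sensors.get_time())
im,m=shot("wrist","w6.png"); shot("scene","s6.png")
o=proj(m,[MC+np.r_[-80*np.cos(sa),-80*np.sin(sa),32],MC+[0,0,70]]); print(o)
for u,v in o.astype(int): cv2.circle(im,(int(u),int(v)),3,(255,255,0),-1)
b=cv2.imread("pics/s6.png")[110:310,180:440]
cv2.imwrite("pics/v6.png",np.hstack([cv2.resize(im[:,:,::-1],(480,300)),cv2.resize(b,(320,300))]))
E
```

```text
0 [ 510. -199.  124.] [ 0.98  0.74 -0.64  1.8  -0.13  0.81  0.28]
0 [ 510. -199.   24.] [ 0.97  0.91 -0.62  1.82 -0.05  0.65  0.29]
0 [ 510. -199.  174.] [ 0.99  0.67 -0.65  1.78 -0.17  0.9   0.28]
(0, 150) [554.  15. 167.] [ 0.67  0.62 -0.71  1.93 -0.21  0.62 -0.03]
(20, 110) [557.  28. 167.] [ 0.29  0.53 -0.48  1.87  0.11  0.73 -0.48]
(30, 103) [560.  39. 177.] [ 0.1   0.52 -0.38  1.82  0.25  0.85 -0.67]
(40, 103) [564.  53. 193.] [-0.06  0.54 -0.32  1.74  0.36  1.02 -0.82]
(50, 103) [569.  69. 205.] [-0.2   0.59 -0.27  1.65  0.44  1.2  -0.93]
(60, 103) [574.  87. 215.] [-0.31  0.66 -0.23  1.55  0.51  1.39 -1.01]
(68, 103) [578. 102. 220.] [-0.4   0.73 -0.2   1.46  0.55  1.53 -1.04]
[ 0.17  0.72 -0.82  1.46  0.54  1.2   1.01]
[ 1.03  0.8  -0.62  1.76 -0.1   0.84  0.33] 20.8167
[[316.21741733 254.56706556]
 [316.49626616 125.08685002]]
```

View pics/v6.png

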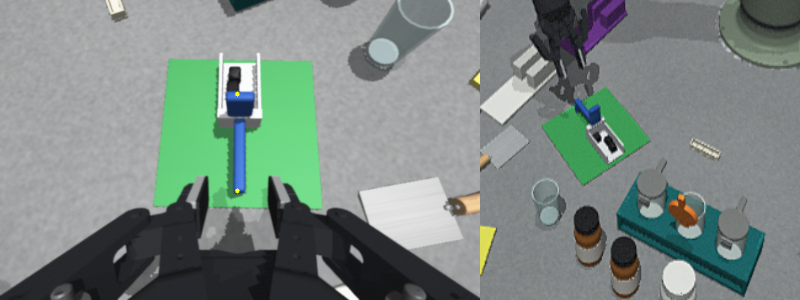

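The model points (yellow) fall on the handle's end and the tab top, so the scoop's pose is confirmed and the lumps are in. I'll grip and lift, and check for pitch slip using the blue pixels in the wrist camera.

```bash
cat >> h.py <<'E'
def blue():
    im,m=shot("wrist"); k=cv2.inRange(cv2.cvtColor(im,cv2.COLOR_RGB2HSV),(105,120,50),(125,255,255)); k[:, :240]=0; k[:,400:]=0
    v,u=np.nonzero(k); return len(v), round(u.mean(),1), round(v.mean(),1), np.percentile(v,1)
E
python3 - <<'E'
from h import *
P,Q=tool(MC); print(manip.move_straight(P,rot=Q,max_speed=100,threshold=8),sensors.get_tcp_pos()-P)
manip.move_gripper(0,100); print(sensors.get_opening(),sensors.get_grasp_force(),blue())
P,Q=tool(MC+[0,0,40]); manip.move_straight(P,rot=Q,max_speed=60); manip.sleep(.2); print(blue(),sensors.get_contact_force(),sensors.get_opening())
P,Q=tool(MC+[0,0,155]); manip.move_straight(P,rot=Q,max_speed=120); print(blue())
P,Q=tool(phi=0,lip=mouth(155,30)); manip.move_straight(P,rot=Q,max_speed=130); print(blue(),sensors.get_time())
E
```

```text
False [ 0.19101514 -0.45862447  0.38376669]
9.953771680274501 98.3258056640625 (6932, np.float64(317.5), np.float64(208.8), np.float64(125.0))
(6934, np.float64(317.4), np.float64(208.8), np.float64(124.0)) [ 0.24761702  0.3567422  -1.44245213] 9.812269823177727
(6900, np.float64(317.5), np.float64(208.7), np.float64(124.0))
(6946, np.float64(317.4), np.float64(208.9), np.float64(125.0)) 26.3417
```

Run:
```python
from h import *
for f,z in PATH:
    P,Q=tool(phi=np.radians(f),lip=mouth(z,10)); manip.move_straight(P,rot=Q,max_speed=70)
print(blue(),sensors.get_time()); manip.sleep(.6)
shot("scene","s7.png"); shot("side","d7.png"); shot("wrist","w7.png")
for n in("wrist","side","scene"): print(n,look("lump0",n,4))
a=cv2.imread("pics/s7.png")[150:300,240:480]; b=cv2.imread("pics/d7.png")[150:300,180:420]; c=cv2.imread("pics/w7.png")
cv2.imwrite("pics/v7.png",np.vstack([np.hstack([cv2.resize(a,(400,250)),cv2.resize(b,(400,250))]),np.hstack([cv2.resize(c,(480,300)),np.zeros((300,320,3),np.uint8)])]))
```

```text
(6848, np.float64(317.7), np.float64(209.1), np.float64(125.0)) 29.725
wrist [(0.81, [594.4, 129.2, 26.8]), (0.55, [598.9, 140.3, 44.0])]
side [(0.25, [569.0, 53.1, 101.3])]
scene []
```

View pics/v7.png

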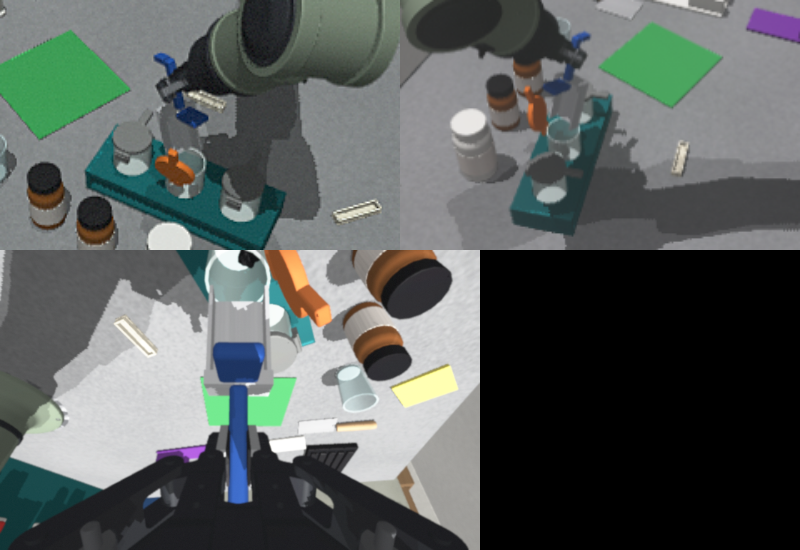

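The tray is empty and lumps show inside the vial mouth (wrist px (245,258) in the montage). Next I'll untip and stand the scoop back on the mat.

Run:
```python
from h import *
for f,z in [(50,110),(25,115),(0,152)]:
    P,Q=tool(phi=np.radians(f),lip=mouth(z,12)); manip.move_straight(P,rot=Q,max_speed=110)
shot("wrist"); print("after",look("lump0","wrist",4))
P,Q=tool(MC+[0,0,100]); manip.move_straight(P,rot=Q,max_speed=160)
P,Q=tool(MC+[0,0,8]); manip.move_straight(P,rot=Q,max_speed=100)
P,Q=tool(MC-[0,0,2]); print(manip.move_straight(P,rot=Q,max_speed=25,threshold=2.5),sensors.get_tcp_pos()-tool(MC)[0])
print(blue()); manip.move_gripper(40); manip.sleep(.2)
P,Q=tool(MC,back=95); manip.move_straight(P,rot=Q,max_speed=130); print(blue(),sensors.get_time())
im,m=shot("wrist","w8.png"); print(look("lump0","wrist",4),look("scoop_tab","wrist"))
manip.move_gripper(0,20)
# behind the open cap
p=cap(1.95,66,0); q=quat([0,0,-1],nv); print(p, [planner.solve_ik(x,q) is not None for x in (p+50*ev+[0,0,60],p+50*ev)])
```

```text
after [(0.41, [568.6, 219.6, 101.4])]
True [ 0.23035354 -0.25925904  0.59188636]
(6864, np.float64(317.5), np.float64(209.3), np.float64(125.0))
(2477, np.float64(318.2), np.float64(174.3), np.float64(120.0)) 37.375
[] [(0.94, [521.0, -161.7, 32.9])]
[642.49265967 148.94057218 152.31134119] [True, True]
```

Run:
```python
from h import *
q=quat([0,0,-1],nv)
manip.move_to(np.r_[V,240]-10*ev,q)
im,m=shot("wrist","w9.png"); print(look("lump0","wrist",5),sensors.get_time())
u,v=proj(m,[np.r_[V,90]])[0].astype(int); print(u,v)
c=cv2.imread("pics/w9.png")[max(v-60,0):v+60,u-80:u+80]; b=cv2.imread("pics/w8.png")
cv2.imwrite("pics/v9.png",np.hstack([cv2.resize(b,(400,250)),cv2.resize(c,(400,250),interpolation=cv2.INTER_CUBIC)]))
```

```text
[(0.73, [598.3, 139.7, 43.5]), (0.67, [579.4, 151.1, 33.4]), (0.59, [593.4, 128.5, 27.8])] 39.6417
319 196
```

View pics/v9.png

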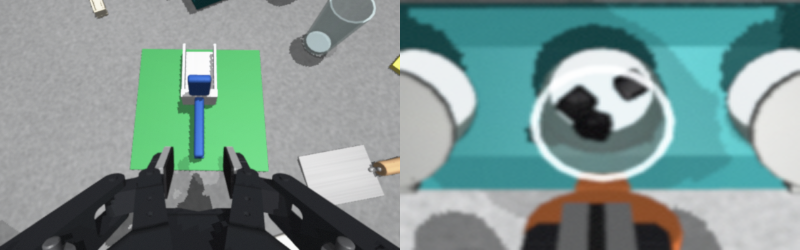

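All three lumps are in the vial and the scoop stands on the mat. Now I'll shut the cap from behind with closed fingers.

```bash
python3 - <<'E'
from h import *
q=quat([0,0,-1],nv); t=np.array([0,0,8.])
A=[HG+80*ev+[0,0,62]+t]+[cap(a,70,9+11*np.sin(a))+t for a in (1.7,1.45,1.2,.95,.7,.45,.25,.1)]
print([planner.solve_ik(x,q) is not None for x in A])
manip.move_straight(HG+80*ev+[0,0,150],rot=q,max_speed=170)
for x in A: manip.move_straight(x,max_speed=90); print(sensors.get_contact_force().round(1),end=" ")
p=cap(0,72,9)+t
print(manip.move_straight(p-[0,0,5],max_speed=30,threshold=12),sensors.get_tcp_pos()-p,sensors.get_contact_force())
manip.move_straight(p+[0,0,135]-40*ev,max_speed=170)
manip.sleep(.1); im,m=shot("wrist","w4b.png"); np.savez("m4b.npz",T=m["world_from_camera"]); print(sensors.get_time(),look("orange_cap","wrist"),look("grey_cap_a","wrist"))
E
sed 's/w4.png/w4b.png/;s/m4.npz/m4b.npz/' fitcap.py > f2.py; python3 f2.py
```

```text
[True, True, True, True, True, True, True, True, True]
[0.5 0.2 0.6] [ 0.3 -0.5 -0.4] [-0.3  0.1  0.5] [-0.3 -0.1  0.4] [0.8 0.1 0.2] [-0.2  0.4 -0.4] [ 0.4 -0.9 -0.1] [ 0.7 -0.7  0.7] [-0.6  0.4  1. ] True [ 1.59331451  0.60124296 -0.60336196] [-4.70942974 -2.32313924 22.29543529]
46.225 [(0.79, [538.8, 133.1, 98.9]), (0.74, [556.8, 127.1, 45.3])] [(0.94, [561.7, 220.1, 100.1]), (0.92, [590.9, 54.0, 98.1]), (0.54, [562.2, 132.8, 75.8])]
[311 212  14  23 267] [317.77902622 222.47191011]
[5.87584598e+02 1.43161551e+02 2.24310909e-01] -0.09123769706471561
```

```bash
python3 - <<'E'
from h import *
manip.move_straight([550,142,230],max_speed=150); manip.sleep(.2)
im,m=shot("wrist","w4b.png"); np.savez("m4b.npz",T=m["world_from_camera"]); print(look("orange_cap","wrist"),look("grey_cap_a","wrist"))
shot("side"); print(look("scoop_tab","side"),look("orange_cap","side"),sensors.get_time())
E
python3 f2.py
```

```text
[(0.57, [572.8, 135.1, 98.6]), (0.23, [572.2, 135.2, 100.4])] [(0.9, [568.1, 224.0, 101.5]), (0.65, [598.0, 53.7, 96.4]), (0.53, [526.6, -145.4, 15.0])]
[(0.74, [523.6, -151.1, 18.2]), (0.6, [410.7, 61.7, 0.1])] [(0.8, [578.7, 140.1, 96.8])] 47.2833
[ 279  170   61   79 2416] [307.6763245  215.72061258]
[5.88689787e+02 1.40132430e+02 1.64652934e-01] -0.713467472239159
```

```bash
python3 -c "
from h import *
print(close_job())"
```

```text
the job is handed in; nothing more can be done
None
```

I handed the job in at about 47 s of the 72 s allowed. All three lumps are in the orange vial, its cap is pressed shut, the scoop stands empty on the green mat and the grey caps still look shut; I saw nothing disturbed, and no verdict was returned.

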